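Pipette poised over an open specimen pot

TASK

Get the red-lidded specimen pot ready to be charged with fixative: lift its loose red lid off, lay the lid flat in the steel tray and let go of it, then take the blue-banded pipette with the yellow tip out of its stand and carry it upright, clear over the tube rack, to the pot. Finish while still holding the pipette still and upright, with its tip centred over the pot's open mouth and hovering just above the rim, less than a finger's width and not touching it. Leave the pot standing where it is, let the pipette touch nothing once it is out of the stand, and do not disturb the other things on the bench.

Things in the scene. Friction and masses are not known exactly. Their poses are not given: they have to be found in the camera images.
- pot: the specimen pot with the red lid: a pale blue-grey plastic pot standing on the bench, loose, 90 g, 45 mm diameter, 70 mm tall, open mouth 36 mm diameter, neck 41 mm outside diameter. Origin at the centre of its underside, z up.
- pot_rim (a point): centre of the red-lidded pot's mouth at the height of its rim, 70 mm above the pot's underside (the same frame as the pot).
- pot_lid: the red lid, resting loose on the pot (not screwed): a round cap 50 mm in diameter (51 over its ribs) and 16 mm tall, 16 g, hollow below (skirt 13 mm deep, with about 2 mm of play all round the pot's neck). Lifts straight up. Origin at the centre of its lower edge, which is 57 mm above the pot's underside while it is on the pot; its top is then 73 mm above.
- tray: shallow rectangular stainless-steel tray on the bench, loose, 0.45 kg: 130 mm along its x, 180 mm along its y, 18 mm high, walls 3 mm, with a 8 mm wide flange outside the rim (look only); inner floor 3 mm above the origin. Origin at the centre of its underside, z up.
- pipette: the pipette to use: white with blue collar, band, hook and knob, yellow tip; 190 mm long, 85 g, hanging upright in the stand, tip's end 17 mm above the bench. Origin at the tip's end, z up along it. By z: yellow tip 0-50 mm, barrel (16 mm dia.) to 95, collar (33 mm dia.) to 99, handle 99-175, knob (17 mm dia.) to 190. A hook sticks out 38 mm from the axis to its +x at z 160-173.
- pipette_grip (a point): where to grasp the pipette: on its axis in the handle, 150 mm above the tip's end (40 mm below the knob's top). The handle is here 28 mm along x and 24 mm along y, with flat sides at +y and -y: grasp across y, from above. Same axes as the pipette.
- pipette_2: a second pipette in the other slot of the stand, same shape and origin, with green collar, band, hook and knob and no tip fitted (its lowest 32 mm are missing): leave it alone.
- stand: white pipette stand, fixed, 110 mm (x) by 190 mm (y). Origin at the centre of its underside. A shelf, top 112 mm above the bench, carries the pipettes by their collars in two 20 mm slots open to -x; they hang at x = 0, y = +42.5 and -42.5 mm, either one in either slot, and lift straight up. Open in front and behind; solid side panels at its two y ends.
- tube_rack: wood-coloured rack of red-capped blood tubes standing between the stand and the pots, loose, 0.7 kg: 170 mm along its x, 60 mm along its y, 90 mm high over the caps. Origin at the centre of its underside. An obstacle: carry over it.
- spare_pot: another pot of the same shape, with a yellow lid: leave it alone. Origin at the centre of its underside.
- spare_lid: the yellow lid on the other pot, same shape and origin as the red one: leave it alone.
- tip_box: open blue box of yellow pipette tips, 85 by 120 by 53 mm (x, y, z), loose. Origin at the centre of its underside. Leave alone.
- reagent_bottle: amber bottle with a white cap, 52 mm diameter, 105 mm tall, loose. Origin at the centre of its underside. Leave alone.
- wash_bottle: white wash bottle with a red cap and bent spout, 70 mm diameter, 183 mm tall, loose. Origin at the centre of its underside. Leave alone.
- timer: small white lab timer lying on the bench, 62 by 70 by 18 mm, loose. Origin at the centre of its underside. Leave alone.
- table: the bench, its marble top at height 0.
There are look-alikes about, which are no part of the job. Leave any green look-alike of the pot alone.

How it is judged:
On the way, in this order (a step that is already met when the one before it is completed fails the run):
1. the red lid lies flat in the steel tray, let go, and its pot stands open (x of pot_lid in the frame of tray between -0.065 and 0.065 m and y of pot_lid in the frame of tray between -0.09 and 0.09 m and z of pot_lid in the frame of tray below 0.025 m and (angle between pot_lid's own z axis and vertical below 0.15 rad or angle between pot_lid's own z axis and vertical above 2.99 rad) and contact force between the fingers and pot_lid below 0.05 N and linear speed of pot_lid below 0.03 m/s), for 0.2 s.
2. the blue-banded pipette is held in the gripper, clear of its stand (distance of pipette from where it was at the start of the episode above 0.08 m and contact force between the fingers and pipette above 0.5 N and contact force between pipette and stand below 0.05 N), for 0.2 s.
At the end, for the whole second after the job is handed in: Pipette held still (<20 mm/s), within 0.15 rad of upright, touching nothing else, its tip's end within 10 mm of the mouth's centre and 1 to 18 mm above the rim; pot upright, within 30 mm of its start; red lid let go, flat on the tray's floor (x of pot_lid in the frame of tray between -0.065 and 0.065 m and y of pot_lid in the frame of tray between -0.09 and 0.09 m and z of pot_lid in the frame of tray below 0.025 m and (angle between pot_lid's own z axis and vertical below 0.15 rad or angle between pot_lid's own z axis and vertical above 2.99 rad) and contact force between the fingers and pot_lid below 0.05 N and horizontal distance between pipette and pot_rim below 0.01 m and z of pipette in the frame of pot_rim between 0.001 and 0.018 m and angle between pipette's own z axis and vertical below 0.15 rad and angle between pot's own z axis and vertical below 0.05 rad and distance of pot from where it was at the start of the episode below 0.03 m and linear speed of pipette below 0.02 m/s and contact force between the fingers and pipette above 0.5 N and contact force between pipette and pot below 0.05 N and contact force between pipette and tube_rack below 0.05 N and contact force between pipette and stand below 0.05 N); the arm keeps its last pose, push and grip.
It fails at once if the pot is tipped or pushed more than 30 mm (angle between pot's own z axis and vertical above 0.35 rad or distance of pot from where it was at the start of the episode above 0.03 m).
It fails at once if the lid is let go in the air, more than about 30 mm above the tray's floor (distance of pot_lid from where it was at the start of the episode above 0.06 m and z of pot_lid in the frame of tray above 0.035 m and contact force between anything else and pot_lid below 0.01 N).
It fails at once if the pipette is tilted more than about 35 degrees (angle between pipette's own z axis and vertical above 0.6 rad).
It fails at once if the pipette, out of its slot, touches anything but the fingers: a pot, a lid, the rack, the tray, the stand or other things (contact force between pipette and pot above 0.3 N or contact force between pipette and spare_pot above 0.3 N or contact force between pipette and pot_lid above 0.3 N or contact force between pipette and spare_lid above 0.3 N or contact force between pipette and tube_rack above 0.3 N or contact force between pipette and tray above 0.3 N or contact force between pipette and pipette_2 above 0.3 N or contact force between pipette and table above 0.3 N or contact force between pipette and tip_box above 0.3 N or contact force between pipette and reagent_bottle above 0.3 N or contact force between pipette and wash_bottle above 0.3 N or contact force between pipette and timer above 0.3 N or (distance of pipette from where it was at the start of the episode above 0.1 m and contact force between pipette and stand above 0.3 N)).
It fails at once if another thing on the bench is disturbed (moved more than 20 mm; the tray 60 mm) (distance of any of spare_pot, spare_lid, pipette_2, tube_rack, tip_box, reagent_bottle, wash_bottle, timer from where it was at the start of the episode above 0.02 m or distance of tray from where it was at the start of the episode above 0.06 m).
It also fails if it takes over 67 s, if anything falls off the work surface, if the arm or the gripper's body presses on something with over 40 N, if the wrist force passes 120 N, or if a joint passes its speed limit or range.

ROBOT

A 7-joint arm with a two-finger parallel gripper is mounted at the origin on the work surface. World frame = base frame: x ahead of the robot, y to its left, z up, the work surface at z = 0. Lengths are in m, angles in rad, forces in N, time in s.
With the tool pointing down it reaches from about 0.425 to 0.925 m from the base axis. Payload 6.8 kg.
Tool frame: the origin (TCP) lies on the centre line of the jaws, within the pads' length; the fingertips stand 14 mm ahead of it and the grasp point (between the pads) lies 5 mm behind it; z points along the fingers, y is the line along which they close (so a half turn about z gives the same grasp; the last joint's range is limited). The gripper opens to 88 mm and grips with 3 to 60 N. Pads are 20 mm wide; open, the fingers measure 115 mm over their backs; the gripper's body (75 mm by 178 mm) begins 61 mm behind the grasp point.
Start: joints at [-1.387, 0.477, 0.022, 1.555, -0.011, 1.109, -0.083], TCP at [0.194, 0.646, 0.237] pointing down, gripper open.
Joint ranges: [-2.96, 2.96], [-0.34, 2.1], [-1.41, 1.46], [0.24, 2.44], [-1.37, 4.51], [0.17, 1.92], [-2.96, 2.96]. Speed limits (rad/s): [2.39, 2.39, 3.14, 3.14, 3.14, 3.14, 3.14].

INTERFACE

Orientations are given as a unit quaternion [w, x, y, z].
In Python, from station import state, vision, env, models gives the robot as it stands.
- The arm moves only by the shell command python3 -m jog 'ROWS' [OPENING]. ROWS is JSON, a list of rows, each a list of 2 entries, a list of its own where there are three numbers: the shift along the tool's x, y, z in mm, then the turn, a rotation vector about the tool's x, y, z in rad. In form: [[[x, y, z], [wx, wy, wz]], ...]. A call has 1 to 5 rows; each row is the pose to reach, as a shift and turn from the pose commanded when the call began, along the tool's axes at that moment; what a row does not reach only later rows make up. A row lasts 1/12 s, in which the tool goes at most 41.7 mm and 7.16 degrees, less where a joint would pass 70% of its speed; a pose out of reach is approached as far as the arm can. A call with a gripper value outside its range is refused whole. OPENING is the closure, from 0 (fully open) to 1 (shut), set as the call begins (- or left out, the last holds). The fingers move at their own pace and stop on an object; the grip force is fixed at half the most. Time passes only in rows, so rows that repeat a pose let the fingers close. It gives the time, the measured TCP pose, the force, the opening and the grip force at its end, in the units of the state.
- state(): the state, without advancing time (a new reading comes with each control period).
- vision.get_image(name): name is "scene" or "top" or "wrist"; returns a dict with "frame" (420x560x3 uint8, blue, green, red), "fovy" (degrees; the focal length in pixels is half the picture's height over the tangent of half this angle, whatever the lens; pixels are square), "cx", "cy" (the principal point, pixels), "R" (3x3) and "t" (3): a world point X has camera coordinates R X + t. Camera axes: x right, y down, z forward; pixel columns grow to the right and rows downward; lengths in m; the calibration is good to about 2 mm. A picture is of the moment at which its call begins. There is no depth.
- env.job_done(): hands the job in; it is judged then, once.
Trained networks look in a picture, given as the dict that the camera call returned (one of the last four; its "shot" number tells which), for a name from the list of things; names that differ only in an ending like _2 or _b are one class to them, and where a whole thing is asked for, a point or a joint stands for the part that bears it (a point fixed in the world has none). Each returns a list of dicts, best first, with "confidence" (0 to 1); they miss things now and then, are a little off and sometimes report something else, mostly with a low value. They report only what shows in the picture. A call takes as long as a camera call. They do not tell look-alikes from the thing itself.
- models.boxes_of(query, picture): "rect" ([left, top, width, height] in pixels, round what is visible of it).
- models.masks_of(query, picture): "mask" (420x560 bool, what is visible of it) and "rect" ([left, top, width, height] in pixels, round what is visible of it).
- models.tip_of(query, picture): "location" ([column, row] in pixels: a listed point, or the origin of a listed thing).
The state is a dict: "clock": time; "joints": joint angles; "dq": joint speeds; "effort": joint torques, N m; "tool_pos": TCP position; "tool_rot": TCP orientation; "force": force on the tool from outside, world axes, zero at the start; "wrist_torque": the same for the moment, N m; "grip_width": opening from 0.0 (shut) to 1.0 (fully open); "gripper_force": force on a finger pad.
Only numpy, scipy, OpenCV 4.12 (cv2) and the standard library are available. Lean on these libraries where they do the work, as an engineer would, in place of code of your own. Each camera call takes 0.05 s, during which the arm holds its last target. There are 200 camera calls.

## Working session

There is one attempt and no reset: what is moved stays moved. The work goes in short steps, Python scripts to look and compute and a shell command to move; the robot and the scene stay as the last step left them, time stands still between calls to the robot, and variables do not carry over. Pictures are saved under pics/ and viewed, at most 10 in all, crops included, and the job is handed in when it is done.

```bash
mkdir -p pics
cat > h.py <<'E'
import numpy as np, cv2
from station import state, vision, env, models
def K(p):
    f=p["frame"].shape[0]/2/np.tan(np.radians(p["fovy"])/2); return f,p["cx"],p["cy"]
def ray(p,px):
    f,cx,cy=K(p);R=np.array(p["R"]);t=np.array(p["t"])
    return -R.T@t, R.T@np.array([(px[0]-cx)/f,(px[1]-cy)/f,1])
def at_z(p,px,z):
    o,d=ray(p,px); return o+d*(z-o[2])/d[2]
def proj(p,X):
    f,cx,cy=K(p);c=np.array(p["R"])@np.array(X)+np.array(p["t"]); return np.array([cx+f*c[0]/c[2],cy+f*c[1]/c[2]])
E
python3 - <<'E'
from h import *
s=state();print(s)
for n in ["top","scene"]:
    p=vision.get_image(n);cv2.imwrite(f"pics/{n}0.png",p["frame"]);print(n,p["fovy"],p["cx"],p["cy"],(-np.array(p["R"]).T@np.array(p["t"])).round(3))
    for q,z in [("pot",0),("pot_lid",.057),("pot_rim",.07),("tray",0),("pipette",.017),("pipette_grip",.167),("stand",0),("tube_rack",0)]:
        for r in models.tip_of(q,p)[:4]: print(q,np.round(r["location"]),round(r["confidence"],2),at_z(p,r["location"],z).round(3)[:2])
E
```

```text
{'clock': 0.0, 'joints': array([-1.38710173,  0.47780055,  0.02234611,  1.55643777, -0.01150575,
        1.10930031, -0.08308354]), 'dq': array([-1.68705752e-04, -8.10274807e-04, -2.08319551e-04,  9.76601774e-04,
       -6.69625360e-04, -7.72734742e-06,  6.88038564e-04]), 'effort': array([ 4.64578388e-04, -5.82850957e+01,  1.53465752e+00, -2.72622693e+01,
       -5.43783687e-02,  1.67732255e-02,  2.07226485e-04]), 'tool_pos': array([0.19402775, 0.64591098, 0.23568731]), 'tool_rot': array([-6.60462807e-05,  1.45365370e-01,  9.89377624e-01, -9.06467609e-04]), 'force': array([ 0.53301393, -0.28752476,  0.60947179]), 'wrist_torque': array([-0.05330924, -0.01537192,  0.02022876]), 'gripper_force': 0.0, 'grip_width': 1.0008037280537172}
top 46.125558115737675 285.37817678112475 199.29848786831226 [ 0.429 -0.051  1.468]
pot [316. 143.] 0.77 [ 0.712 -0.117]
pot_lid [302. 167.] 0.67 [ 0.631 -0.076]
pot_rim [319. 134.] 0.65 [ 0.724 -0.125]
tray [337. 233.] 0.67 [ 0.442 -0.182]
pipette [150. 187.] 0.75 [0.573 0.373]
pipette [180. 182.] 0.72 [0.588 0.285]
pipette_grip [166. 180.] 0.75 [0.577 0.287]
stand [165. 186.] 0.74 [0.577 0.333]
tube_rack [245. 196.] 0.67 [0.548 0.092]
tube_rack [166. 179.] 0.51 [0.6   0.332]
tube_rack [276. 230.] 0.33 [ 0.449 -0.001]
scene 50.54140598760754 277.7297339804459 205.50878157382448 [1.302 0.318 0.845]
pot [220. 278.] 0.77 [ 0.727 -0.111]
pot [251. 253.] 0.72 [ 0.623 -0.08 ]
pot_lid [249. 237.] 0.82 [ 0.623 -0.08 ]
pot_rim [216. 259.] 0.85 [ 0.73  -0.112]
pot_rim [255. 232.] 0.73 [ 0.611 -0.071]
tray [247. 204.] 0.86 [ 0.458 -0.177]
pipette [408. 234.] 0.36 [0.408 0.274]
pipette_grip [408. 237.] 0.64 [0.578 0.284]
stand [413. 294.] 0.94 [0.581 0.328]
stand [422. 234.] 0.53 [0.373 0.307]
stand [255. 298.] 0.31 [ 0.747 -0.005]
tube_rack [322. 255.] 0.82 [0.555 0.09 ]
tube_rack [411. 236.] 0.45 [0.393 0.283]
```

View pics/top0.png

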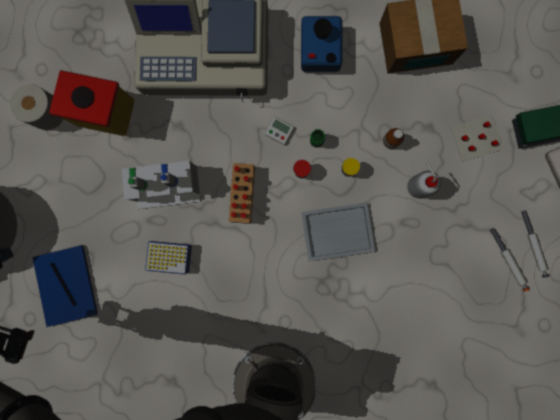

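View pics/scene0.png

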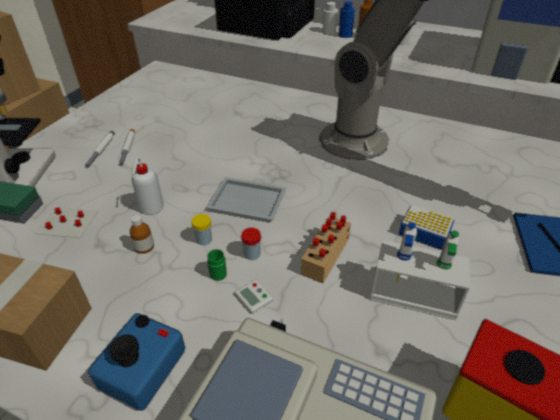

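Candidates for the pot, in top-view pixels:
- Red lid at (302,169); in the scene view it is at (251,237).
- Green look-alike at (317,138).
- Yellow spare at (351,167).
- Wash bottle's red cap at (431,182).

The one I want is the red lid at (302,169). For the pipettes, blue is at (165,173) and green at (133,177), so I choose blue. Next is a close crop to check both choices.

Run:
```python
from h import *
ps={n:vision.get_image(n) for n in ["top","scene"]}
a=cv2.resize(ps["top"]["frame"][150:215,110:260],None,fx=5,fy=5,interpolation=cv2.INTER_CUBIC)[:300,:750]
b=cv2.resize(ps["scene"]["frame"][215:315,360:480],None,fx=3,fy=3,interpolation=cv2.INTER_CUBIC)[:300]
c=cv2.resize(ps["scene"]["frame"][200:300,180:310],None,fx=3,fy=3,interpolation=cv2.INTER_CUBIC)[:300]
im=np.zeros((600,760,3),np.uint8);im[:a.shape[0],:a.shape[1]]=a;im[300:600,:360]=b;im[300:600,365:755]=c
cv2.imwrite("pics/crop1.png",cv2.convertScaleAbs(im,alpha=1.6))
rays=[]
for n,(u,v) in [("top",(302,169)),("scene",(251,237))]:
    p=ps[n];hsv=cv2.cvtColor(p["frame"],cv2.COLOR_BGR2HSV)
    m=(((hsv[...,0]<8)|(hsv[...,0]>172))&(hsv[...,1]>140)&(hsv[...,2]>50)).astype(np.uint8)
    k,l,st,ce=cv2.connectedComponentsWithStats(m);i=1+np.argmin(np.hypot(*(ce[1:]-[u,v]).T))
    print(n,ce[i],st[i],at_z(p,ce[i],.07 if n=="top" else .065).round(4)); 
    if n=="scene":
        ct=st[i]; print("scene top face approx",at_z(p,[ce[i][0],ct[1]+ct[3]*.35],.073).round(4))
p=ps["top"]
for q in ["tray","stand","tube_rack"]:
    for r in models.masks_of(q,p)[:1]:
        c,_=cv2.findContours(r["mask"].astype(np.uint8),0,2);c=max(c,key=cv2.contourArea)
        z={"tray":.018,"stand":.112,"tube_rack":.09}[q]
        w=np.array([at_z(p,x[0],z)[:2] for x in c],np.float32); print(q,r["confidence"],cv2.minAreaRect(w))
        print(cv2.minAreaRect(c))
for q in ["pipette","pipette_grip"]:
  for n in ps:
    for r in models.boxes_of(q,ps[n])[:3]: print(q,n,r["rect"],r["confidence"])
```

```text
top [301.85022026 168.10132159] [294 160  17  17 227] [ 0.6251 -0.075   0.07  ]
scene [250.56716418 235.98134328] [241 228  20  17 268] [ 0.6249 -0.0753  0.065 ]
scene top face approx [ 0.6255 -0.0745  0.073 ]
tray 0.66 ((0.4467756450176239, -0.18157121539115906), (0.14631129801273346, 0.19563868641853333), 9.13038444519043)
((337.50274658203125, 231.3177947998047), (50.09491729736328, 66.7532730102539), 81.38435363769531)
stand 0.71 ((0.5702398419380188, 0.31665265560150146), (0.11907734721899033, 0.21114760637283325), 7.831453800201416)
((160.75079345703125, 184.69345092773438), (42.58245849609375, 76.04696655273438), 82.64761352539062)
tube_rack 0.83 ((0.5527833700180054, 0.09390068054199219), (0.0698433443903923, 0.175228551030159), 87.21916198730469)
((241.67039489746094, 192.44471740722656), (24.81159019470215, 62.12874221801758), 3.814074993133545)
pipette top [159.2, 163.9, 18.4, 20.3] 0.59
pipette top [126.5, 167.2, 19.3, 23.2] 0.5
pipette scene [395.8, 221.4, 16.6, 56.6] 0.88
pipette scene [439.1, 230.6, 20.3, 36.2] 0.78
pipette_grip top [159.3, 166.1, 16.0, 18.9] 0.64
pipette_grip scene [395.6, 220.2, 22.2, 61.0] 0.6
```

View pics/crop1.png

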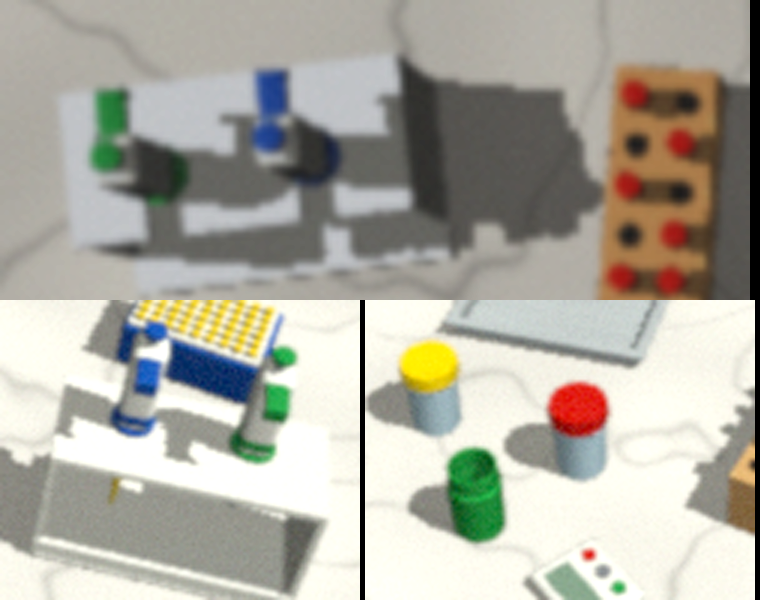

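The crop shows the blue pipette as the right-hand one of the two in the top view, knob at about top (163.6,177.2). Its hook points to world +x, and the stand is yawed by about +7°. The red-lidded pot stands clear, with the green open pot 0.1 m beyond it. The lid is at about (0.625, -0.075). I'll turn the tool square to the world and travel.

```bash
python3 -m jog '[[[0,0,0],[0,0,-0.1]],[[0,0,0],[0,0,-0.2]],[[0,0,0],[0,0,-0.292]],[[0,0,0],[0,0,-0.292]]]' 0
python3 -m jog '[[[-86,-144,0],[0,0,0]],[[-86,-144,0],[0,0,0]],[[-86,-144,0],[0,0,0]],[[-86,-144,0],[0,0,0]],[[-86,-144,0],[0,0,0]]]'
python3 -m jog '[[[-86,-144,0],[0,0,0]],[[-86,-144,0],[0,0,0]],[[-86,-144,0],[0,0,0]],[[-86,-144,0],[0,0,0]],[[-86,-144,0],[0,0,0]]]'
```

```text
clock: 1.68
tool_pos: [0.1943, 0.6464, 0.2367]
tool_rot: [-0.0, -0.002, 1.0, 0.0]
force: [-0.2, 0.6, 0.3]
grip_width: 1.004
gripper_force: 0.0
clock: 2.1
tool_pos: [0.2865, 0.4949, 0.2368]
tool_rot: [0.001, 0.007, 1.0, -0.002]
force: [1.3, -0.5, 0.4]
grip_width: 1.005
gripper_force: 0.0
clock: 2.52
tool_pos: [0.3711, 0.3509, 0.2369]
tool_rot: [0.001, 0.007, 1.0, -0.001]
force: [1.1, -0.8, -0.3]
grip_width: 1.002
gripper_force: 0.0
```

```bash
for i in 1 2 3; do python3 -m jog '[[[-85,-142,0],[0,0,0]],[[-85,-142,0],[0,0,0]],[[-85,-142,0],[0,0,0]],[[-85,-142,0],[0,0,0]],[[-85,-142,0],[0,0,0]]]' | grep -E 'pos|rot'; done
python3 -m jog '[[[0,0,0],[0,0,0]],[[0,0,0],[0,0,0]],[[0,0,0],[0,0,0]]]'
python3 - <<'E'
from h import *
p=vision.get_image("wrist");cv2.imwrite("pics/w1.png",p["frame"])
hsv=cv2.cvtColor(p["frame"],cv2.COLOR_BGR2HSV)
m=(((hsv[...,0]<8)|(hsv[...,0]>172))&(hsv[...,1]>140)&(hsv[...,2]>50)).astype(np.uint8)
k,l,st,ce=cv2.connectedComponentsWithStats(m)
for i in range(1,k):
    if st[i,4]>100: print(ce[i],st[i],at_z(p,ce[i],.073).round(4))
s=state();print(s["tool_pos"],s["tool_rot"],proj(p,[s["tool_pos"][0],s["tool_pos"][1],.073]))
E
```

```text
tool_pos: [0.4553, 0.2089, 0.2371]
tool_rot: [0.001, 0.007, 1.0, -0.001]
tool_pos: [0.5397, 0.0665, 0.2373]
tool_rot: [0.002, 0.007, 1.0, -0.002]
tool_pos: [0.6237, -0.0759, 0.237]
tool_rot: [0.001, 0.006, 1.0, -0.003]
clock: 4.02
tool_pos: [0.621, -0.065, 0.2365]
tool_rot: [-0.0, -0.001, 1.0, 0.001]
force: [0.6, 0.6, -0.3]
grip_width: 0.998
gripper_force: 0.0
[486.23316913  31.12479475] [470  18  34  26 609] [0.4871 0.094  0.073 ]
[522.41721854  33.3013245 ] [506  21  34  25 604] [0.4885 0.1222 0.073 ]
[478.57486137  68.30683919] [463  57  31  23 541] [0.5138 0.0921 0.073 ]
[514.56133829  70.4739777 ] [499  60  32  22 538] [0.5154 0.1208 0.073 ]
[472.02053388 103.54004107] [457  93  30  21 487] [0.5405 0.0908 0.073 ]
[499.78586279 139.33471933] [485 130  30  20 481] [0.5689 0.118  0.073 ]
[459.23404255 169.41371158] [446 160  27  21 423] [0.594  0.0877 0.073 ]
[267.88676236 202.51355662] [ 240  174   57   58 2508] [ 0.6233 -0.0751  0.073 ]
[485.79176755 201.86924939] [472 192  28  21 413] [0.6224 0.1146 0.073 ]
[ 0.62097621 -0.06496839  0.23658898] [-1.82013756e-04 -1.21370925e-03  9.99999095e-01  5.50573329e-04] [279.47966013 199.9767376 ]
```

View pics/w1.png

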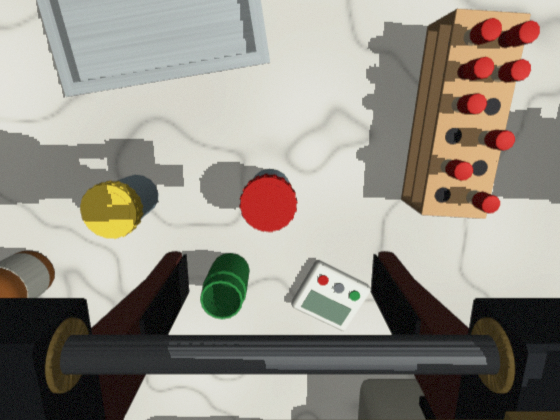

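The wrist view puts the red lid at (268,203), which is (0.623,-0.075). The rack, spare pot and green pot are clear of the fingers. I descend onto it now.

```bash
python3 -m jog '[[[-3,-10,30],[0,0,0]],[[-3,-10,65],[0,0,0]],[[-3,-10,100],[0,0,0]],[[-3,-10,110],[0,0,0]],[[-3,-10,110],[0,0,0]]]'
python3 -m jog '[[[0,0,0],[0,0,0]],[[0,0,0],[0,0,0]],[[0,0,0],[0,0,0]]]'
```

```text
clock: 4.48
tool_pos: [0.622, -0.0756, 0.124]
tool_rot: [-0.003, -0.001, 1.0, 0.0]
force: [0.2, 0.2, -0.3]
grip_width: 0.998
gripper_force: 0.0
clock: 4.73
tool_pos: [0.6258, -0.0773, 0.129]
tool_rot: [0.002, -0.0, 1.0, 0.0]
force: [0.7, 0.9, -0.5]
grip_width: 0.999
gripper_force: 0.0
```

```bash
python3 -m jog '[[[0,0,20],[0,0,0]],[[0,0,40],[0,0,0]],[[0,0,54],[0,0,0]],[[0,0,54],[0,0,0]],[[0,0,54],[0,0,0]]]'
python3 -m jog '[[[0,0,0],[0,0,0]],[[0,0,0],[0,0,0]],[[0,0,0],[0,0,0]],[[0,0,0],[0,0,0]],[[0,0,0],[0,0,0]]]'
python3 - <<'E'
from h import *
p=vision.get_image("wrist")
hsv=cv2.cvtColor(p["frame"],cv2.COLOR_BGR2HSV)
m=(((hsv[...,0]<8)|(hsv[...,0]>172))&(hsv[...,1]>140)&(hsv[...,2]>50)).astype(np.uint8)
k,l,st,ce=cv2.connectedComponentsWithStats(m)
for i in range(1,k):
    if st[i,4]>2000: print(ce[i],st[i],at_z(p,ce[i],.073).round(4))
print(state()["tool_pos"])
E
```

```text
clock: 5.15
tool_pos: [0.6244, -0.0775, 0.0729]
tool_rot: [-0.0, -0.0, 1.0, -0.0]
force: [-0.1, -1.1, 0.1]
grip_width: 0.998
gripper_force: 0.0
clock: 5.57
tool_pos: [0.6246, -0.0774, 0.0731]
tool_rot: [0.0, -0.0, 1.0, 0.0]
force: [-0.4, -0.3, 0.1]
grip_width: 0.999
gripper_force: 0.0
[284.67344398 279.60860996] [ 230  223  111  112 9640] [ 0.6214 -0.0753  0.073 ]
[ 0.62449178 -0.07745348  0.07299464]
```

```bash
python3 -m jog '[[[1,2,0],[0,0,0]],[[1,2,0],[0,0,0]],[[1,2,0],[0,0,0]]]'|grep pos
for i in 1 2; do python3 -m jog '[[[0,0,0],[0,0,0]],[[0,0,0],[0,0,0]],[[0,0,0],[0,0,0]],[[0,0,0],[0,0,0]],[[0,0,0],[0,0,0]]]' 0.7; done
```

```text
tool_pos: [0.6232, -0.0751, 0.0726]
clock: 6.28
tool_pos: [0.6233, -0.0755, 0.0726]
tool_rot: [-0.0, -0.0, 1.0, 0.0]
force: [0.4, -0.7, 0.8]
grip_width: 0.66
gripper_force: 0.0
clock: 6.7
tool_pos: [0.6233, -0.0754, 0.0726]
tool_rot: [-0.0, -0.0, 1.0, 0.0]
force: [-0.0, -0.3, -0.7]
grip_width: 0.564
gripper_force: 30.0
```

```bash
python3 -m jog '[[[0,0,-5],[0,0,0]],[[0,0,-15],[0,0,0]],[[0,0,-30],[0,0,0]],[[0,0,-50],[0,0,0]],[[0,0,-75],[0,0,0]]]'
python3 -m jog '[[[30,-18,0],[0,0,0]],[[60,-36,0],[0,0,0]],[[88,-52,0],[0,0,0]],[[88,-52,0],[0,0,0]]]'|grep pos
python3 -m jog '[[[30,-18,0],[0,0,0]],[[60,-36,0],[0,0,0]],[[88,-52,0],[0,0,0]],[[88,-52,0],[0,0,0]],[[88,-52,0],[0,0,0]]]'
python3 - <<'E'
from h import *
p=vision.get_image("scene");q=vision.get_image("top")
print(state()["tool_pos"])
for n,x in (("s",p),("t",q)):
    for r in models.tip_of("tray",x)[:2]: print(n,at_z(x,r["location"],0.0).round(3),r["confidence"])
cv2.imwrite("pics/s2.png",cv2.resize(p["frame"][150:320,120:320],None,fx=3,fy=3))
E
```

```text
clock: 7.12
tool_pos: [0.6225, -0.0754, 0.1482]
tool_rot: [-0.001, -0.0, 1.0, -0.0]
force: [0.4, -0.3, -1.0]
grip_width: 0.56
gripper_force: 30.0
tool_pos: [0.5296, -0.132, 0.1485]
clock: 7.87
tool_pos: [0.4465, -0.1805, 0.1486]
tool_rot: [0.001, 0.002, 1.0, 0.0]
force: [-0.1, 0.2, 0.4]
grip_width: 0.562
gripper_force: 30.0
[ 0.44873227 -0.17908558  0.14843595]
s [ 0.462 -0.184 -0.   ] 0.96
t [ 0.442 -0.18   0.   ] 0.59
```

View pics/s2.png

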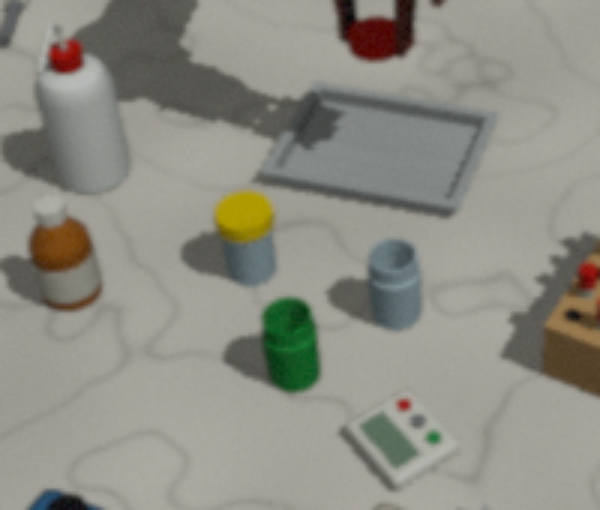

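The lid is held over the tray, and the pot stands open and undisturbed (scene crop (395,285)). Now lowering.

```bash
python3 -m jog '[[[0,0,30],[0,0,0]],[[0,0,60],[0,0,0]],[[0,0,90],[0,0,0]],[[0,0,105],[0,0,0]],[[0,0,105],[0,0,0]]]' | grep pos
python3 -m jog '[[[0,0,10],[0,0,0]],[[0,0,19],[0,0,0]],[[0,0,22],[0,0,0]],[[0,0,22],[0,0,0]],[[0,0,22],[0,0,0]]]'
```

```text
tool_pos: [0.4462, -0.178, 0.0397]
clock: 8.9
tool_pos: [0.4477, -0.1796, 0.021]
tool_rot: [0.0, -0.0, 1.0, -0.0]
force: [-0.5, 0.3, -0.3]
grip_width: 0.563
gripper_force: 30.0
```

```bash
python3 -m jog '[[[0,0,1],[0,0,0]],[[0,0,1],[0,0,0]],[[0,0,1],[0,0,0]],[[0,0,1],[0,0,0]]]' | grep -E 'pos|force'
for i in 1 2; do python3 -m jog '[[[0,0,0],[0,0,0]],[[0,0,0],[0,0,0]],[[0,0,0],[0,0,0]],[[0,0,0],[0,0,0]],[[0,0,0],[0,0,0]]]' 0.2 ; done
python3 -m jog '[[[0,0,-20],[0,0,0]],[[0,0,-60],[0,0,0]],[[0,0,-100],[0,0,0]],[[0,0,-140],[0,0,0]],[[0,0,-150],[0,0,0]]]' | grep pos
python3 -m jog '[[[0,0,-40],[0,0,0]],[[0,0,-80],[0,0,0]],[[0,0,-110],[0,0,0]],[[0,0,-110],[0,0,0]]]' | grep pos
python3 - <<'E'
from h import *
p=vision.get_image("scene");q=vision.get_image("wrist")
im=np.zeros((420,1060,3),np.uint8)
a=cv2.resize(p["frame"][150:290,160:300],None,fx=3,fy=3);im[:420,:420]=a;im[:,500:]=q["frame"]
cv2.imwrite("pics/s3.png",cv2.resize(im,None,fx=.75,fy=.75))
for x in models.tip_of("pot_rim",p)[:4]: print(x["location"],x["confidence"],at_z(p,x["location"],.07))
for x in models.tip_of("pot",p)[:4]: print(x["location"],x["confidence"],at_z(p,x["location"],.0))
E
```

```text
tool_pos: [0.4475, -0.1795, 0.0199]
force: [-0.3, 0.3, -0.8]
gripper_force: 30.0
clock: 9.65
tool_pos: [0.4473, -0.1795, 0.0197]
tool_rot: [-0.0, -0.0, 1.0, 0.0]
force: [0.0, -0.1, -0.6]
grip_width: 0.797
gripper_force: 0.0
clock: 10.07
tool_pos: [0.4473, -0.1794, 0.0196]
tool_rot: [-0.0, -0.0, 1.0, 0.0]
force: [0.3, 0.3, 0.5]
grip_width: 0.799
gripper_force: 0.0
tool_pos: [0.4499, -0.1807, 0.1749]
tool_pos: [0.4502, -0.1805, 0.2852]
[254.4, 233.5] 0.88 [ 0.61761798 -0.06812209  0.07      ]
[216.4, 254.6] 0.71 [ 0.71729659 -0.11773898  0.07      ]
[216.1, 275.6] 0.94 [ 0.72488343 -0.12211508  0.        ]
[253.0, 258.2] 0.62 [ 6.36775660e-01 -6.57266689e-02 -1.11022302e-16]
[302.7, 222.2] 0.24 [ 0.46125128 -0.00121205  0.        ]
[198.1, 223.0] 0.22 [ 5.83042870e-01 -2.64052673e-01 -1.11022302e-16]
```

View pics/s3.png

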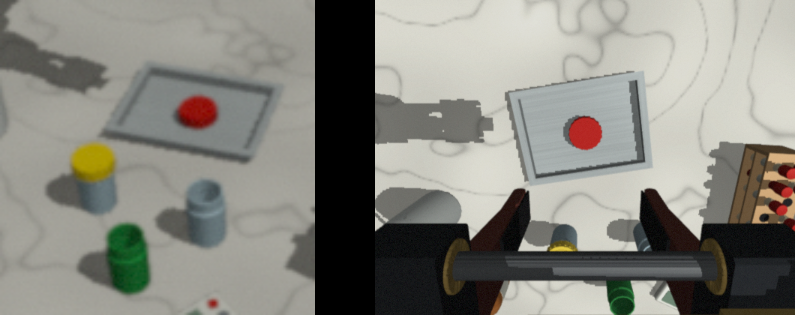

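The lid lies flat in the middle of the tray: crop (198,112) in the scene view, (584,132) in the wrist view. Next I go over the pot for an accurate mouth position.

```bash
python3 -m jog '[[[-170,105,0],[0,0,0]],[[-170,105,0],[0,0,0]],[[-170,105,0],[0,0,0]],[[-170,105,0],[0,0,0]],[[-170,105,0],[0,0,0]]]' 0 | grep pos
python3 -m jog '[[[0,0,0],[0,0,0]],[[0,0,0],[0,0,0]],[[0,0,0],[0,0,0]],[[0,0,0],[0,0,0]],[[0,0,0],[0,0,0]]]' | grep pos
cat > rim.py <<'E'
from h import *
p=vision.get_image("wrist"); e=proj(p,[.6235,-.075,.07]); print(state()["tool_pos"],"exp",e)
for x in models.tip_of("pot_rim",p)[:4]: print(x["location"],x["confidence"],at_z(p,x["location"],.07).round(4))
for x in models.masks_of("pot",p)[:4]: print(x["rect"],x["confidence"])
u,v=e.astype(int); c=p["frame"][v-50:v+50,u-50:u+50]
cv2.imwrite("pics/rim.png",cv2.resize(c,None,fx=5,fy=5,interpolation=cv2.INTER_CUBIC)); print("origin",u-50,v-50)
f=K(p)[0]; d=np.linalg.norm(np.array(p["R"])@[.6235,-.075,.07]+np.array(p["t"])); print("rim r px",f*.0205/d,f*.018/d)
E
python3 rim.py
```

```text
tool_pos: [0.6187, -0.0718, 0.2769]
tool_pos: [0.6161, -0.0759, 0.2795]
[ 0.61634334 -0.07567116  0.27973666] exp [280.62420066 196.39149106]
[237.0, 282.3] 0.83 [ 0.717  -0.1215  0.07  ]
[279.5, 197.6] 0.66 [ 0.6247 -0.0761  0.07  ]
[261.9, 169.0, 39.9, 48.4] 0.84
[222.7, 242.7, 39.0, 61.7] 0.63
origin 230 146
rim r px 20.595435466815413 18.083796995252555
```

View pics/rim.png

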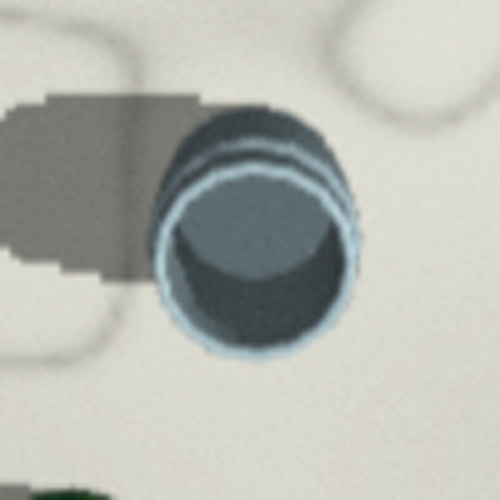

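The open mouth is centred at crop (256,259), which is image (281.2,197.8), giving a rim at about (0.625,-0.0745). The pot did not move. On to the pipette.

```bash
python3 -m jog '[[[23,180,-5],[0,0,0]],[[23,180,-5],[0,0,0]],[[23,180,-5],[0,0,0]],[[23,180,-5],[0,0,0]],[[23,180,-5],[0,0,0]]]' | grep pos
python3 -m jog '[[[23,180,-5],[0,0,0]],[[23,180,-5],[0,0,0]],[[23,180,-5],[0,0,0]],[[23,180,-5],[0,0,0]],[[23,180,-5],[0,0,0]]]' | grep pos
python3 -m jog '[[[0,0,0],[0,0,0]],[[0,0,0],[0,0,0]],[[0,0,0],[0,0,0]],[[0,0,0],[0,0,0]],[[0,0,0],[0,0,0]]]' | grep -E 'pos|rot'
cat > pip.py <<'E'
from h import *
print(state()["tool_pos"])
for n in ("wrist","top","scene"):
    p=vision.get_image(n);hsv=cv2.cvtColor(p["frame"],cv2.COLOR_BGR2HSV)
    if n=="wrist": cv2.imwrite("pics/w_pip.png",p["frame"])
    for r in models.tip_of("pipette_grip",p)[:2]: print(n,"grip",np.round(r["location"],1),round(r["confidence"],2),at_z(p,r["location"],.167).round(4))
    for col,lo,hi in (("blue",105,130),("green",50,85)):
        m=((hsv[...,0]>=lo)&(hsv[...,0]<=hi)&(hsv[...,1]>130)&(hsv[...,2]>40)).astype(np.uint8)
        k,l,st,ce=cv2.connectedComponentsWithStats(m)
        for i in range(1,k):
            w=at_z(p,ce[i],.2)
            if st[i,4]>15 and .4<w[0]<.7 and .15<w[1]<.5: print(n,col,ce[i].round(1),st[i],"z.207",at_z(p,ce[i],.207).round(4)[:2])
E
python3 pip.py
```

```text
tool_pos: [0.5928, 0.1131, 0.2849]
tool_pos: [0.5686, 0.2932, 0.2898]
tool_pos: [0.5719, 0.2834, 0.2899]
tool_rot: [0.0, 0.001, 1.0, -0.0]
[0.57193804 0.2834051  0.28988508]
wrist grip [280.8 225.3] 0.67 [0.5824 0.2842 0.167 ]
wrist blue [303.8  16.3] [ 244    0  125   28 1438] z.207 [0.4461 0.2973]
wrist blue [283.7 196. ] [265 189  34  24 164] z.207 [0.5501 0.286 ]
wrist blue [284.7 253.2] [ 271  228   28   52 1013] z.207 [0.5894 0.2866]
wrist green [366.6 189.1] [359 177  26  31 200] z.207 [0.5457 0.3389]
wrist green [406.3 236.8] [392 212  30  53 972] z.207 [0.578  0.3673]
scene grip [407.9 236.3] 0.73 [0.5759 0.2837 0.167 ]
scene blue [401.9 228.4] [400 223   6  12  41] z.207 [0.6009 0.2696]
scene blue [411.3 225.1] [408 223   7   5  26] z.207 [0.5833 0.285 ]
scene blue [430.  238.6] [416 229  29  20 322] z.207 [0.6071 0.3273]
scene blue [408.6 240. ] [405 235   8  11  70] z.207 [0.6287 0.2892]
scene blue [403.6 255.8] [398 252  13   8  40] z.207 [0.6751 0.2899]
scene green [454.1 233.3] [451 231   7   6  29] z.207 [0.572  0.3689]
scene green [451.8 248.8] [449 244   7  11  71] z.207 [0.6179 0.3712]
scene green [442.6 263.8] [438 260  13   9  33] z.207 [0.6649 0.3612]
```

View pics/w_pip.png

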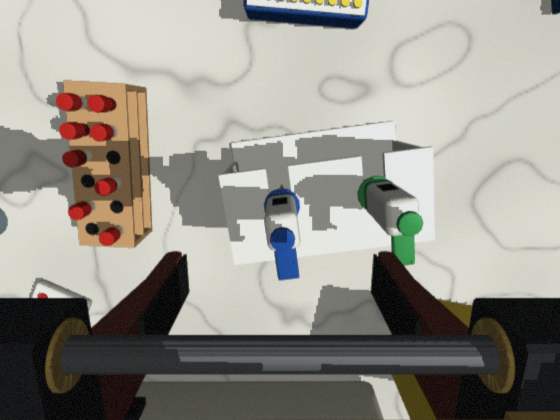

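Blue knob at (282,239), hook pointing down-image to (288,264). Green knob at (410,223). The stand edge slope gives a yaw of about 0.122 rad. The blue axis is therefore at about (0.579,0.285). I align, narrow the fingers and descend part-way.

```bash
python3 -m jog '[[[-7,1.5,0],[0,0,-0.06]],[[-7,1.5,0],[0,0,-0.122]],[[-7,1.5,0],[0,0,-0.122]],[[-7,1.5,0],[0,0,-0.122]],[[-7,1.5,0],[0,0,-0.122]]]' 0.3 | grep -E 'pos|rot|width'
python3 -m jog '[[[0,0,15],[0,0,0]],[[0,0,35],[0,0,0]],[[0,0,50],[0,0,0]],[[0,0,50],[0,0,0]],[[0,0,50],[0,0,0]]]' | grep -E 'pos|rot|width'
python3 -m jog '[[[0,0,0],[0,0,0]],[[0,0,0],[0,0,0]],[[0,0,0],[0,0,0]],[[0,0,0],[0,0,0]],[[0,0,0],[0,0,0]]]' | grep -E 'pos|rot|width'
python3 - <<'E'
from h import *
p=vision.get_image("wrist");cv2.imwrite("pics/w_pip2.png",p["frame"]);s=state();print(s["tool_pos"],s["tool_rot"])
for z in (.207,.167): print(proj(p,[.579,.285,z]),proj(p,[*s["tool_pos"][:2],z]))
E
```

```text
tool_pos: [0.5781, 0.287, 0.2896]
tool_rot: [-0.0, -0.06, 0.998, 0.0]
grip_width: 0.707
tool_pos: [0.5778, 0.2869, 0.2392]
tool_rot: [-0.001, -0.061, 0.998, -0.0]
grip_width: 0.703
tool_pos: [0.5784, 0.2872, 0.2402]
tool_rot: [0.0, -0.061, 0.998, 0.0]
grip_width: 0.7
[0.57838907 0.28711808 0.24006732] [ 2.68829447e-04 -6.10200605e-02  9.98136489e-01  1.72434610e-04]
[275.53383412 257.93466776] [279.64639882 257.32245042]
[276.17118813 233.55273727] [279.6071063  233.03140134]
```

View pics/w_pip2.png

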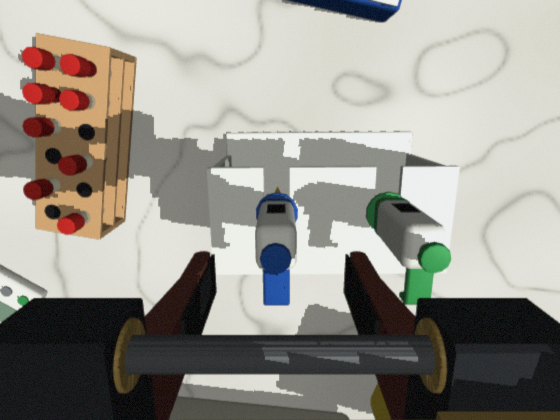

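The stand edges now lie level in the picture, so the tool is aligned. The knob is at (276,258) as predicted, about 2 mm to -y of the jaw centre. I shift, go down and close.

```bash
python3 -m jog '[[[0,-2,15],[0,0,0]],[[0,-2,35],[0,0,0]],[[0,-2,55],[0,0,0]],[[0,-2,70],[0,0,0]],[[0,-2,78],[0,0,0]]]' | grep -E 'pos|rot|force'
python3 -m jog '[[[0,0,0],[0,0,0]],[[0,0,0],[0,0,0]],[[0,0,0],[0,0,0]],[[0,0,0],[0,0,0]],[[0,0,0],[0,0,0]]]' | grep -E 'pos|rot|force'
for i in 1 2 3; do python3 -m jog '[[[0,0,0],[0,0,0]],[[0,0,0],[0,0,0]],[[0,0,0],[0,0,0]],[[0,0,0],[0,0,0]],[[0,0,0],[0,0,0]]]' 1; done
```

```text
tool_pos: [0.5775, 0.2846, 0.1597]
tool_rot: [-0.001, -0.061, 0.998, -0.001]
force: [0.3, -0.4, -0.1]
gripper_force: 0.0
tool_pos: [0.5791, 0.2854, 0.1628]
tool_rot: [0.001, -0.061, 0.998, 0.0]
force: [0.0, -0.0, -0.2]
gripper_force: 0.0
clock: 16.1
tool_pos: [0.5785, 0.2851, 0.1616]
tool_rot: [-0.0, -0.061, 0.998, 0.0]
force: [-0.1, 0.5, -0.4]
grip_width: 0.356
gripper_force: 0.0
clock: 16.52
tool_pos: [0.5785, 0.2851, 0.1616]
tool_rot: [-0.0, -0.061, 0.998, -0.0]
force: [-0.3, 0.3, 0.3]
grip_width: 0.27
gripper_force: 30.0
clock: 16.93
tool_pos: [0.5785, 0.285, 0.1616]
tool_rot: [-0.0, -0.061, 0.998, -0.0]
force: [-0.1, -0.5, 0.9]
grip_width: 0.273
gripper_force: 30.0
```

```bash
python3 -m jog '[[[0,0,-4],[0,0,0]],[[0,0,-12],[0,0,0]],[[0,0,-24],[0,0,0]],[[0,0,-38],[0,0,0]],[[0,0,-52],[0,0,0]]]' | grep -E 'pos|rot|force'
python3 -m jog '[[[0,0,-20],[0,0,0]],[[0,0,-40],[0,0,0]],[[0,0,-60],[0,0,0]],[[0,0,-80],[0,0,0]],[[0,0,-98],[0,0,0]]]' | grep -E 'pos|rot|force'
python3 -m jog '[[[0,0,0],[0,0,0]],[[0,0,0],[0,0,0]],[[0,0,0],[0,0,0]],[[0,0,0],[0,0,0]]]'
python3 - <<'E'
from h import *
for n in ("scene",):
    p=vision.get_image(n)
    for q in ("pipette","pipette_grip"):
        for r in models.tip_of(q,p)[:3]: print(q,np.round(r["location"],1),r["confidence"])
    print("expect tip",proj(p,[.579,.285,.167]),"grip",proj(p,[.579,.285,.317]))
E
```

```text
tool_pos: [0.5787, 0.2851, 0.2154]
tool_rot: [0.0, -0.061, 0.998, 0.0]
force: [0.7, 0.1, -0.7]
gripper_force: 30.0
tool_pos: [0.5787, 0.285, 0.3146]
tool_rot: [0.001, -0.061, 0.998, 0.001]
force: [-0.4, 0.7, -1.1]
gripper_force: 30.0
clock: 18.1
tool_pos: [0.5778, 0.2848, 0.3103]
tool_rot: [-0.001, -0.061, 0.998, -0.001]
force: [-0.1, 0.4, 0.4]
grip_width: 0.273
gripper_force: 30.0
pipette [406.2 237.7] 0.93
expect tip [408.17505987 237.39868503] grip [422.63433724 181.99121577]
```

Tip is where expected. Carry over the rack (tip at ~0.167).

```bash
python3 -m jog '[[[0,-10,0],[0,0,0]],[[0,-30,0],[0,0,0]],[[0,-55,0],[0,0,0]],[[-1,-80,0],[0,0,0]],[[-1,-105,0],[0,0,0]]]' | grep -E 'pos|rot|force'
python3 -m jog '[[[0,-25,0],[0,0,0]],[[0,-50,0],[0,0,0]],[[0,-75,0],[0,0,0]],[[-1,-100,0],[0,0,0]],[[-1,-125,0],[0,0,0]]]' | grep -E 'pos|rot|force'
python3 -m jog '[[[0,-25,0],[0,0,0]],[[0,-50,0],[0,0,0]],[[0,-75,0],[0,0,0]],[[0,-100,0],[0,0,0]],[[0,-120,0],[0,0,0]]]' | grep -E 'pos|rot|force'
python3 -m jog '[[[0,-6,0],[0,0,0]],[[0,-12,0],[0,0,0]],[[0,-12,0],[0,0,0]],[[0,-12,0],[0,0,0]],[[0,-12,0],[0,0,0]]]'
cat > tip.py <<'E'
from h import *
s=state();print(s["tool_pos"]); x,y,z=s["tool_pos"]; T=[x,y,z-.145]
for n in ("scene","top","wrist"):
    p=vision.get_image(n)
    for q,zz in (("pipette",T[2]),("pot_rim",.07)):
        for r in models.tip_of(q,p)[:3]: print(n,q,np.round(r["location"],1),round(r["confidence"],2),at_z(p,r["location"],zz).round(4))
    print(n,"expect tip",proj(p,T),"rim",proj(p,[.6249,-.0745,.07]))
    hsv=cv2.cvtColor(p["frame"],cv2.COLOR_BGR2HSV);u,v=proj(p,T)
    m=((hsv[...,0]>=18)&(hsv[...,0]<=38)&(hsv[...,1]>110)&(hsv[...,2]>60)).astype(np.uint8)
    k,l,st,ce=cv2.connectedComponentsWithStats(m)
    for i in range(1,k):
        if st[i,4]>8 and np.hypot(*(ce[i]-[u,v]))<90: 
            ys,xs=np.where(l==i); b=ys>=ys.max()-1; print(n,"yellow",st[i],"bottom",xs[b].mean().round(1),ys.max())
    if n=="scene": cv2.imwrite("pics/fin.png",cv2.resize(p["frame"][140:300,190:320],None,fx=3.7,fy=3.7,interpolation=cv2.INTER_CUBIC))
E
python3 tip.py
```

```text
tool_pos: [0.5924, 0.1789, 0.3114]
tool_rot: [-0.0, -0.061, 0.998, -0.0]
force: [0.5, 0.5, -0.8]
gripper_force: 30.0
tool_pos: [0.6084, 0.0548, 0.3115]
tool_rot: [-0.0, -0.061, 0.998, -0.0]
force: [-0.3, 0.1, -0.3]
gripper_force: 30.0
tool_pos: [0.6226, -0.0654, 0.3115]
tool_rot: [-0.0, -0.06, 0.998, -0.0]
force: [0.5, -0.7, 0.0]
gripper_force: 30.0
clock: 19.92
tool_pos: [0.6246, -0.0722, 0.3115]
tool_rot: [-0.0, -0.062, 0.998, 0.0]
force: [-0.1, 0.5, -0.8]
grip_width: 0.275
gripper_force: 30.0
[ 0.62460521 -0.07215155  0.31147688]
scene pipette [250.3 205.4] 0.55 [ 0.6242 -0.0708  0.1665]
scene pot_rim [214.7 257.2] 0.9 [ 0.7261 -0.1172  0.07  ]
scene pot_rim [252.5 233.1] 0.72 [ 0.6183 -0.0731  0.07  ]
scene expect tip [249.70391994 205.34290489] rim [250.753076   234.64917189]
scene yellow [224 115  34   7  65] bottom 253.4 121
scene yellow [232 121   3   8  12] bottom 232.7 128
scene yellow [256 125   4   8  19] bottom 257.5 132
scene yellow [247 189   4  16  34] bottom 249.0 204
scene yellow [191 214  20  17 270] bottom 199.5 230
scene yellow [329 226   7   7  19] bottom 331.1 232
scene yellow [318 234   9  12  33] bottom 321.3 245
top pipette [150.6 186.9] 0.64 [0.5582 0.329  0.1665]
top expect tip [301.43958614 163.23485266] rim [301.6764125  168.17488814]
top yellow [342 158  18  17 240] bottom 351.5 174
wrist pipette [275.3 207. ] 0.77 [ 0.6267 -0.0768  0.1665]
wrist pot_rim [275.3 179.8] 0.74 [ 0.622  -0.0784  0.07  ]
wrist pot_rim [225.5 258.1] 0.67 [ 0.7184 -0.1238  0.07  ]
wrist expect tip [281.21571111 205.24370451] rim [278.61113602 182.92624775]
wrist yellow [273 208  14  17 103] bottom 280.4 224
```

```bash
python3 -m jog '[[[0,-2,15],[0,0,0]],[[0,-2,32],[0,0,0]],[[0,-2,50],[0,0,0]],[[0,-2,65],[0,0,0]],[[0,-2,70],[0,0,0]]]' | grep -E 'pos|rot|force'
python3 -m jog '[[[0,0,0],[0,0,0]],[[0,0,0],[0,0,0]],[[0,0,0],[0,0,0]],[[0,0,0],[0,0,0]],[[0,0,0],[0,0,0]]]'
python3 tip.py
```

```text
tool_pos: [0.6236, -0.0758, 0.2392]
tool_rot: [-0.002, -0.061, 0.998, 0.0]
force: [-0.9, 0.3, -0.0]
gripper_force: 30.0
clock: 21.2
tool_pos: [0.6253, -0.076, 0.2426]
tool_rot: [0.001, -0.061, 0.998, -0.0]
force: [-0.1, -0.6, -0.8]
grip_width: 0.27
gripper_force: 30.0
[ 0.62532483 -0.07602303  0.24261845]
scene pipette [246.6 228.8] 0.96 [ 0.6354 -0.0788  0.0976]
scene pot_rim [256.  231.2] 0.63 [ 0.6087 -0.0682  0.07  ]
scene pot_rim [217.1 254.2] 0.59 [ 0.7155 -0.1169  0.07  ]
scene expect tip [249.56456362 226.49000213] rim [250.753076   234.64917189]
scene yellow [256 139   9   5  38] bottom 260.4 143
scene yellow [225 145  17   4  30] bottom 235.3 148
scene yellow [248 149  10   2  11] bottom 252.5 150
scene yellow [256 155   4   7  17] bottom 257.2 161
scene yellow [247 212   4  11  29] bottom 249.0 222
scene yellow [191 214  20  17 271] bottom 200.2 230
scene yellow [315 223  34  59 368] bottom 321.3 281
scene yellow [329 230   7   3  13] bottom 331.4 232
scene yellow [317 233  10  14  35] bottom 324.2 246
scene yellow [303 245  15  24 104] bottom 313.4 268
scene yellow [306 272   8   7  12] bottom 312.0 278
scene yellow [316 274   5   5  11] bottom 320.0 278
top pipette [152.2 185.1] 0.62 [0.5702 0.3448 0.0976]
top expect tip [302.39747986 166.65608764] rim [301.6764125  168.17488814]
top yellow [343 158  17  17 235] bottom 351.5 174
wrist pipette [275.8 206.6] 0.75 [ 0.6263 -0.079   0.0976]
wrist pot_rim [221.2 287. ] 0.64 [ 0.7186 -0.1207  0.07  ]
wrist pot_rim [278.  196.8] 0.56 [ 0.6243 -0.0775  0.07  ]
wrist expect tip [279.53793925 205.9052175 ] rim [281.29595807 197.89458624]
wrist yellow [273 207  14  17 115] bottom 280.0 223
```

View pics/fin.png

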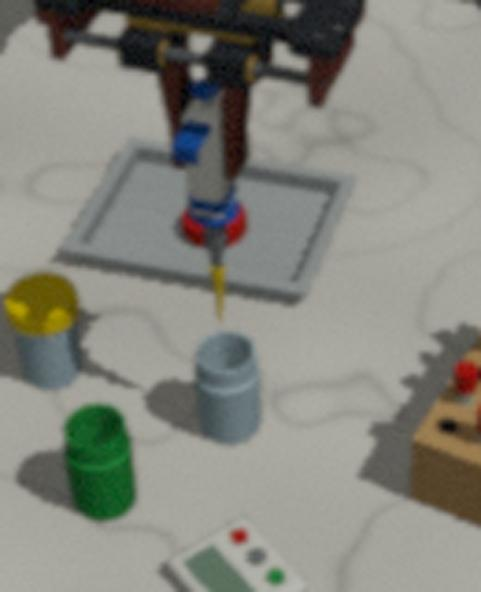

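The tip hangs at crop (220,320), just above the mouth centred at (227,350). Everything else is undisturbed. Final small correction and lowering, to about 9 mm over the rim.

```bash
python3 -m jog '[[[0,1,5],[0,0,0]],[[0,1.5,10],[0,0,0]],[[0,1.5,14],[0,0,0]],[[0,1.5,17],[0,0,0]],[[0,1.5,17],[0,0,0]]]' | grep -E 'pos|rot|force'
for i in 1 2 3; do python3 -m jog '[[[0,0,0],[0,0,0]],[[0,0,0],[0,0,0]],[[0,0,0],[0,0,0]],[[0,0,0],[0,0,0]],[[0,0,0],[0,0,0]]]'| grep -E 'clock|pos|force'; done
python3 tip.py | grep -E '^\[|scene (exp|yellow \[24|pip)|wrist|rim'
```

```text
tool_pos: [0.6241, -0.0744, 0.2235]
tool_rot: [-0.001, -0.061, 0.998, 0.0]
force: [0.4, 0.7, -0.9]
gripper_force: 30.0
clock: 22.48
tool_pos: [0.6248, -0.0745, 0.2248]
force: [-0.1, -0.3, -0.8]
gripper_force: 30.0
clock: 22.9
tool_pos: [0.6246, -0.0745, 0.2246]
force: [1.0, 0.2, -1.3]
gripper_force: 30.0
clock: 23.32
tool_pos: [0.6247, -0.0745, 0.2246]
force: [0.2, 0.7, -0.5]
gripper_force: 30.0
[ 0.62465723 -0.07446867  0.22464429]
scene pipette [247.8 233.8] 0.59 [ 0.6337 -0.0775  0.0796]
scene pot_rim [218.7 255.4] 0.76 [ 0.7173 -0.1115  0.07  ]
scene pot_rim [251.3 234.1] 0.6 [ 0.6226 -0.0742  0.07  ]
scene expect tip [250.62000909 231.79464319] rim [250.753076   234.64917189]
scene yellow [249 156  10   3  11] bottom 254.0 158
scene yellow [248 217   4  10  21] bottom 250.0 226
top expect tip [301.72544454 167.78672943] rim [301.6764125  168.17488814]
wrist pipette [279.1 206.7] 0.69 [ 0.626  -0.0748  0.0796]
wrist pot_rim [277.1 199.2] 0.72 [ 0.6222 -0.077   0.07  ]
wrist pot_rim [214.7 296.6] 0.65 [ 0.7197 -0.1224  0.07  ]
wrist expect tip [279.69753782 205.14387508] rim [279.62173049 202.58951243]
wrist yellow [273 207  14  17 123] bottom 279.5 223
```

```bash
python3 -c "
from station import env
print(env.job_done())"
```

```text
the job is handed in; nothing more can be done
None
```

I handed the job in with the red lid flat in the steel tray and let go; by my measurements the blue-banded pipette was held still and upright, centred about 10 mm above the open pot's rim, but the hand-in returned no verdict.

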